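# Release a finished bar from a guarded holding jig

### The arm

A 6-joint arm with a two-finger parallel gripper is mounted at the origin on the work surface; the furniture and walls round the work are solid. World frame = base frame: x ahead of the robot, y to its left, z up, the work surface at z = 0. Lengths are in mm, angles in rad, forces in N, time in s.
With the tool pointing down it reaches from about 250 to 725 mm from the base axis. Payload 9.7 kg.
Tool frame: the origin (TCP) lies midway between the tips of the shut fingers; the grasp point (between the pads) lies 19 mm behind it; x points along the fingers, y is the direction in which the jaws open and shut, and the axes are right-handed (so a half turn about x gives the same grasp; the last joint's range is limited). The gripper opens to 85 mm and grips with 20 to 120 N. Pads are 22 mm wide; open, the fingers measure 114 mm over their backs; the gripper's body (76 mm by 85 mm) begins 54 mm behind the grasp point. The pads swing forward as they close: fully open they stand 13 mm farther back than shut.
Start: joints at [0, 0.087, 0.176, 1.66, 0, 1.571], TCP at [549.997, -0, 231.284] pointing down, gripper open.
Joint ranges: [-3.13, 3.13], [-0.85, 1.81], [-1.15, 1.24], [-2.2, 2.28], [-1.44, 1.52], [-3.14, 3.14]. Speed limits (rad/s): [2.22, 2.22, 2.57, 3.14, 3.14, 3.14].

### API

Orientations are given as a rotation vector (axis times angle).
In Python, from cell import * gives the robot as it stands.
- The arm moves only by the tool step_arm, never from a script. Its argument "rows" is a list of rows, each a list of 6 numbers: the shift along the tool's x, y, z in m, then the turn, a rotation vector about the tool's x, y, z in degrees. A call has 1 to 8 rows; each row is the pose to reach, as a shift and turn from the pose commanded when the call began, along the tool's axes at that moment; what a row does not reach only later rows make up. A row lasts 1/12 s, in which the tool goes at most 41.7 mm and 7.16 degrees, less where a joint would pass 70% of its speed; a pose out of reach is approached as far as the arm can. A call with a gripper value outside its range is refused whole. "grip" is the closure in counts, from 0 (fully open) to 255 (shut), set as the call begins (left out, the last holds). The fingers move at their own pace and stop on an object; "squeeze" is the grip in N (left out, the last holds). Time passes only in rows, so rows that repeat a pose let the fingers close. It gives the time, the measured TCP pose, the force and the opening at its end, in the units of the state.
- observe(): the state, without advancing time (a new reading comes with each control period).
- grab_frame(name): name is "scene" or "side" or "wrist"; returns a dict with "color" (420x560x3 uint8, blue, green, red), "camera_matrix" (3x3 intrinsics, pixels), "distortion" ([k1, k2, p1, p2, k3] as OpenCV has them; the pictures are not rectified), "pose" (4x4, takes a point from camera to world coordinates); the wrist camera has in their place "mount" (4x4, takes a point from camera to tool coordinates, whose origin is the TCP and whose axes are the tool frame's). Camera axes: x right, y up, looking along -z (the intrinsics and any distortion apply to the point x, -y, -z); pixel columns grow to the right and rows downward; lengths in mm; the calibration is good to about 2 mm. A picture is of the moment at which its call begins: read the wrist's pose just before it. There is no depth.
- sign_off(): hands the job in, once; it reports no verdict.
Trained networks look in a picture, given as the dict that the camera call returned (one of the last four; its "shot" number tells which), for a name from the list of things; names that differ only in an ending like _2 or _b are one class to them, and where a whole thing is asked for, a point or a joint stands for the part that bears it (a point fixed in the world has none). Each returns a list of dicts, best first, with "confidence" (0 to 1); they miss things now and then, are a little off and sometimes report something else, mostly with a low value. They report only what shows in the picture. A call takes as long as a camera call. They do not tell look-alikes from the thing itself.
- look_for(picture, name): "box" ([left, top, right, bottom] in pixels, round what is visible of it).
- outline_of(picture, name): "mask" (420x560 bool, what is visible of it) and "box" ([left, top, right, bottom] in pixels, round what is visible of it).
The state is a dict: "clock": time; "joint_positions": joint angles; "joint_vel": joint speeds; "tau": joint torques, N m; "eef_pos": TCP position; "eef_rot": TCP orientation; "contact_force": force on the tool from outside, world axes, zero at the start; "moment": the same for the moment, N m; "width": finger opening in mm.
Only numpy, scipy, OpenCV 4.12 (cv2) and the standard library are available. Lean on these libraries where they do the work, as an engineer would, in place of code of your own. Each camera call takes 0.05 s, during which the arm holds its last target.

### The job

The brass bar in the holding jig is finished. Slide the jig's safety guard fully aside, press the release button that it covered all the way down so that the hold-down arm swings off the bar, then take the bar out and lay it flat in the wooden tray. Leave the guard open and the other things on the bench where they are.

Things in the scene. Friction and masses are not known exactly. Their poses are not given: they have to be found in the camera images.
- jig: Holding jig, fixed to the bench: plywood base 170 (x) x 180 (y) mm, its top 25 mm above the bench. Origin on the bench under the base's centre; x runs from the control housing to the bar seat (roughly away from the robot), y along the bar to the left. Control housing: grey box 60 (x) x 165 (y) mm centred at x = -45, top 57 mm up, carrying guard and button.
- bar_seat (a point): Top centre of the bar's seat, 45 mm above the bench at jig x = 45, y = 0, turned like the jig: a rib 20 mm wide (x), 86 mm long (y), so the bar overhangs it by 4 mm each side. End stops at |y| = 45 to 53 and corner lips at |y| = 34 to 46 rise 6 mm above it; the middle of the bar's long sides is open down to the base.
- hold_down (a joint): Steel hold-down arm, 49 mm long from its pivot and 14 mm wide, top 66 mm above the bench, turning level on a post at jig x = 45, y = 67. 0 = over the +y end of the bar (as far as y = 18 mm), about 1 mm above it; 1.5 rad = swung clear, pointing to the jig's +x. Driven by the button, stays where the button has put it.
- guard (a joint): Sliding safety guard, an aluminium hood 58 (x) x 48 (y) mm on the control housing, top 70 mm above the bench. 0 = shut (covering the button), 0.07 m = fully open; it slides along the jig's +y. Rubs with about 2 N and stays where it is left.
- guard_tab (a point): Centre of the upright steel thumb tab on the middle of the guard: 34 mm wide (jig x), 8 mm thick (jig y), from 69 to 89 mm above the bench, this point 79 mm up. It moves with the guard; push it along the jig's +y.
- release_button (a joint): Release button, moves straight down: 0 = up, 0.0075 m = fully pressed. It takes about 4 to 6 N pressed slowly, has no return spring and latches: it stays down, and turns the hold-down arm as it goes down.
- button_top (a point): Centre of the top face of the release button, a plain black cylinder 28 mm in diameter standing 9 mm out of the housing (66 mm above the bench when up) at jig x = -45, y = -40. Hidden beneath the guard until that is slid open; then free for 46 mm from its centre on the guard's side.
- bar_center (a point): Centre (half-way up) of the loose brass bar: 28 mm (its x) x 85 mm (its y, lengthwise) x 8 mm (z), about 0.08 kg. At the start it lies in the jig's seat along the jig's y, this point 49 mm above the bench.
- parts_tray: Shallow open wooden tray, fixed, 160 (x) x 120 (y) x 16 mm high outside, walls and floor 4 mm thick. Origin on the bench under its centre.
- ink_bottle: Small dropper bottle, 34 mm across, 102 mm tall; leave alone. Origin at the centre of its foot.
- thread_spool: Wooden thread spool, 45 mm across, 59 mm tall; leave alone. Origin at the centre of its foot.
- try_weight: Dark block weight with a round knob, 50 x 66 x 59 mm; leave alone. Origin at the centre of its foot.
- pincers: Pincers lying flat, 64 x 174 x 18 mm; leave alone. Origin at the centre of their underside.
- brass_bar: The same brass bar; origin at the centre of its underside.
Not all that is in view belongs to the job. Of the things that look like the parts_tray, take the one that is farthest from the robot's base at the start.

How it is judged:
By the outcome, as a careful person would: the job done as asked, in the order asked, and still so for the second after the job is handed in, with the robot touching nothing.
It also fails if it takes over 48 s, if anything falls off the work surface, if the arm or the gripper's body presses on something with over 40 N, if the wrist force passes 120 N, or if a joint passes its speed limit or range.

## Working session

There is one attempt and no reset: what is moved stays moved. The work goes in short steps, Python scripts to look and compute and a tool call to move; the robot and the scene stay as the last step left them, time stands still between calls to the robot, and variables do not carry over. Pictures are saved under pics/ and viewed, and the job is handed in when it is done.

Besides the shell and the picture viewer there is one more tool, called by a JSON object that holds its "api" and its "payload", one argument or row to a line. step_arm: Moves the arm, as the interface text tells. Its arguments: {"type":"object","properties":{"rows":{"type":"array"},"grip":{"type":"number"},"squeeze":{"type":"number"}},"required":["rows"]}

```bash
mkdir -p pics; ls; python3 - <<'E'
from cell import *
import cv2
s=observe(); print(s)
for n in ["scene","side","wrist"]:
    f=grab_frame(n); cv2.imwrite(f"pics/a_{n}.png",f["color"]); print(n,f["camera_matrix"],f["distortion"],f.get("pose",f.get("mount")))
    for t in ["jig","parts_tray","brass_bar","guard","ink_bottle","thread_spool","try_weight","pincers","hold_down","release_button","guard_tab"]:
        print(t,[( [int(v) for v in d["box"]],round(d["confidence"],2)) for d in look_for(f,t)])
E
```

```text
pics
{'clock': 0.0, 'joint_positions': array([ 9.44874790e-06,  8.74593445e-02,  1.75116449e-01,  1.65979181e+00,
       -2.06128334e-05,  1.57080765e+00]), 'joint_vel': array([ 1.45848805e-04,  2.74100332e-04, -9.90596959e-04,  1.44468213e-03,
       -9.27166340e-06,  3.85534726e-04]), 'tau': array([ 7.68234549e-04, -5.20392072e+01,  4.64802504e+01,  1.63646933e-02,
        2.23589603e-05, -6.77332673e-05]), 'eef_pos': array([ 5.49768019e+02, -6.80038111e-04,  2.30574393e+02]), 'eef_rot': array([ 1.20855267,  1.21016902, -1.21019622]), 'contact_force': array([-0.24736898,  0.38800468, -0.03804822]), 'moment': array([0.01336125, 0.06121248, 0.0075984 ]), 'width': 85.44170289702843}
scene [[519.76475465   0.         277.88697691]
 [  0.         519.76475465 207.67150526]
 [  0.           0.           1.        ]] [-0.10893536  0.          0.          0.          0.        ] [[ 9.10466347e-01  2.71108793e-01 -3.12331639e-01  9.93116185e+01]
 [-4.13548902e-01  6.06492144e-01 -6.79076273e-01 -8.55233718e+02]
 [ 5.32313641e-03  7.47440500e-01  6.64307431e-01  1.01383259e+03]
 [ 0.00000000
[... 1841 characters left out ...]
359477e+02]
 [ 9.99999320e-01 -9.41602001e-04  6.88593099e-04  9.00235495e-02]
 [-6.74690418e-04 -9.48403580e-01 -3.17064969e-01 -8.09312875e+01]
 [ 0.00000000e+00  0.00000000e+00  0.00000000e+00  1.00000000e+00]]
jig [([139, 0, 369, 178], 0.91)]
parts_tray [([0, 2, 60, 33], 0.76), ([170, 81, 256, 161], 0.41)]
brass_bar [([285, 0, 333, 100], 0.62)]
guard [([169, 84, 257, 159], 0.65)]
ink_bottle []
thread_spool [([286, 1, 332, 103], 0.59), ([470, 93, 559, 152], 0.57)]
try_weight [([491, 0, 543, 12], 0.59), ([139, 0, 371, 181], 0.45)]
pincers [([304, 261, 400, 386], 0.58), ([287, 0, 335, 100], 0.3)]
hold_down [([294, 0, 317, 22], 0.82)]
release_button []
guard_tab [([169, 80, 259, 155], 0.58)]
```

View pics/a_scene.png

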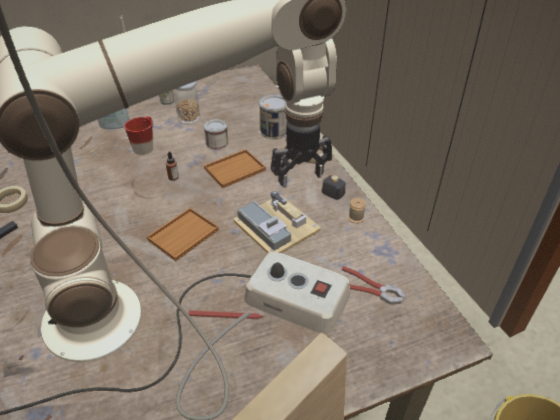

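View pics/a_side.png

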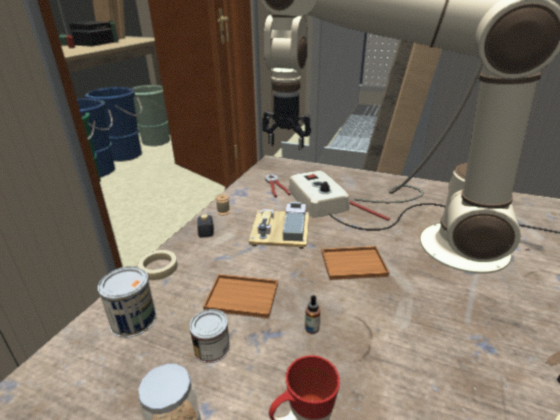

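View pics/a_wrist.png

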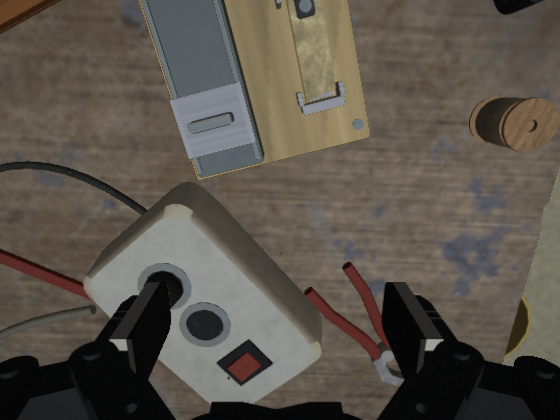

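```bash
cat > h.py <<'E'
from cell import *
import numpy as np, cv2
from scipy.spatial.transform import Rotation as R
def campose(f,s=None):
    if "pose" in f: return np.array(f["pose"])
    T=np.eye(4);T[:3,:3]=R.from_rotvec(s["eef_rot"]).as_matrix();T[:3,3]=s["eef_pos"]
    return T@np.array(f["mount"])
def proj(f,P,T):
    P=np.atleast_2d(P).astype(float); X=(P-T[:3,3])@T[:3,:3]; X=X*[1,-1,-1]
    return cv2.projectPoints(X.reshape(-1,1,3),np.zeros(3),np.zeros(3),f["camera_matrix"],np.array(f["distortion"]))[0].reshape(-1,2)
def toplane(f,uv,T,z):
    n=cv2.undistortPoints(np.array(uv,float).reshape(-1,1,2),f["camera_matrix"],np.array(f["distortion"])).reshape(-1,2)
    d=np.c_[n[:,0],-n[:,1],-np.ones(len(n))]@T[:3,:3].T
    o=T[:3,3]; z=np.broadcast_to(z,len(n)); t=(z-o[2])/d[:,2]
    return o+d*t[:,None]
def grab(n):
    s=observe(); f=grab_frame(n); return f,s,campose(f,s)
def crop(f,box,k,name,pts=None):
    c=f["color"][box[1]:box[3],box[0]:box[2]].copy()
    c=cv2.resize(c,None,fx=k,fy=k,interpolation=cv2.INTER_CUBIC)
    if pts is not None:
        for p in pts: cv2.circle(c,(int((p[0]-box[0]+.5)*k),int((p[1]-box[1]+.5)*k)),2,(0,0,255),-1)
    cv2.imwrite("pics/"+name,c)
E
python3 - <<'E'
from h import *
f,s,T=grab("wrist"); print(R.from_rotvec(s["eef_rot"]).as_matrix().round(2))
print(toplane(f,[[170,100],[240,84],[257,150],[184,158]],T,70).round(0))
print(toplane(f,[[369,135],[199,179]],T,25).round(0))
f,s,T=grab("scene")
crop(f,(200,140,340,260),5,"b_scene.png")
print(toplane(f,[[145,235],[181,258],[218,231],[183,211],[206,168],[221,185],[265,168],[236,152]],T,16).round(0))
f,s,T=grab("side"); crop(f,(200,180,400,320),4,"b_side.png")
print(toplane(f,[[242,295],[355,262]],T,16).round(0))
E
```

```text
[[-0.  1. -0.]
 [ 0. -0. -1.]
 [-1. -0. -0.]]
[[467.  71.  70.]
 [522.  83.  70.]
 [534.  32.  70.]
 [474.  25.  70.]]
[[636.  38.  25.]
 [476.  -4.  25.]]
[[189. 211.  16.]
 [255.  88.  16.]
 [378. 144.  16.]
 [313. 263.  16.]
 [439. 430.  16.]
 [453. 330.  16.]
 [609. 353.  16.]
 [557. 472.  16.]]
[[518. 417.  16.]
 [281. 196.  16.]]
```

View pics/b_scene.png

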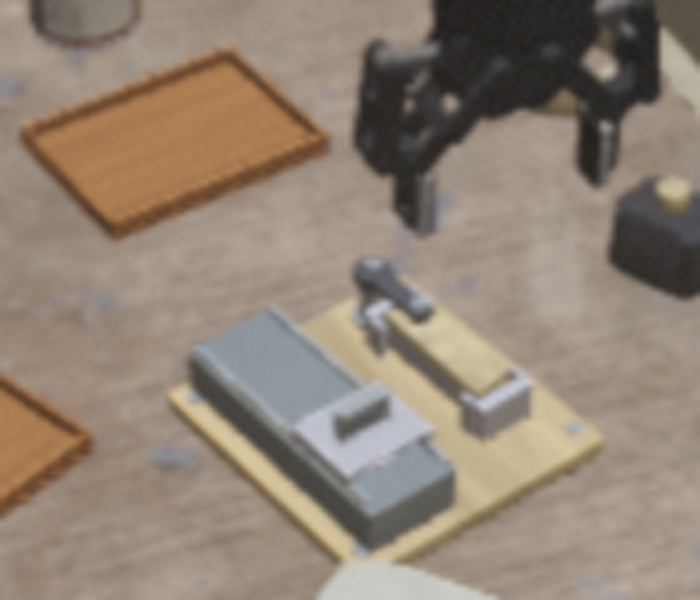

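View pics/b_side.png

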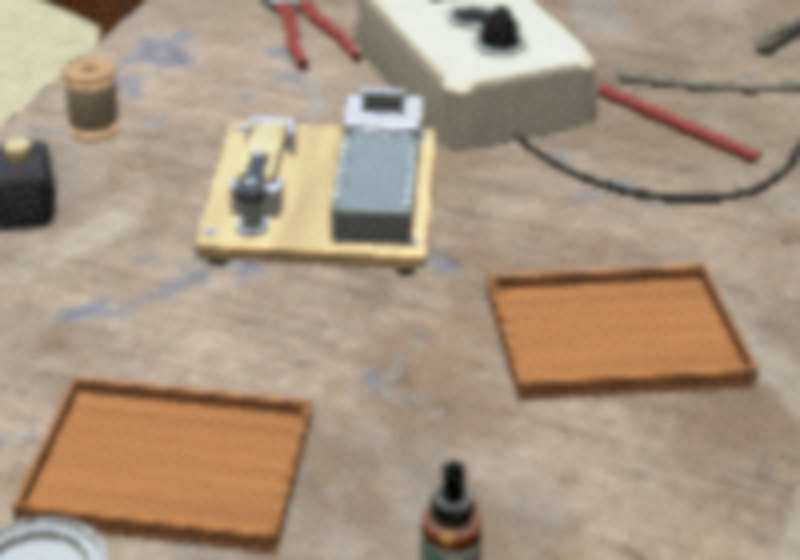

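{"api": "step_arm", "payload": {
  "rows": [
    [-0.01,-0.005,-0.04,0,0,0],
    [-0.02,-0.01,-0.08,0,0,0],
    [-0.02,-0.01,-0.11,0,0,0],
    [-0.02,-0.01,-0.11,0,0,0],
    [-0.02,-0.01,-0.11,0,0,0],
    [-0.02,-0.01,-0.11,0,0,0]
  ],
  "grip": 255,
  "squeeze": 40
}}

```text
clock: 2.45
eef_pos: [540.0, 109.8, 251.1]
eef_rot: [1.208, 1.209, -1.209]
contact_force: [0.0, 0.7, -0.9]
width: 12.6
```

```bash
python3 - <<'E'
from h import *
f,s,T=grab("wrist"); cv2.imwrite("pics/c_w.png",f["color"]); print(s["eef_pos"],s["eef_rot"],s["width"],abs(s["joint_vel"]).max())
np.savez("c.npz",T=T,K=f["camera_matrix"],d=f["distortion"],c=f["color"])
c=f["color"]; cv2.imwrite("pics/c_w2.png",cv2.resize(c[0:400,60:480],None,fx=1.9,fy=1.48)[:600])
for t in ["jig","brass_bar","guard","hold_down","guard_tab"]:
    print(t,[( [int(v) for v in d["box"]],round(d["confidence"],2)) for d in look_for(f,t)])
E
```

```text
[539.95290858 109.81116102 251.0851904 ] [ 1.20837879  1.2094247  -1.20919516] 12.598209396149231 0.020899701627666602
jig [([165, 64, 366, 275], 0.97)]
brass_bar [([296, 130, 337, 216], 0.9)]
guard [([198, 208, 270, 267], 0.94)]
hold_down [([287, 84, 321, 159], 0.66)]
guard_tab [([196, 205, 273, 263], 0.96)]
```

View pics/c_w.png

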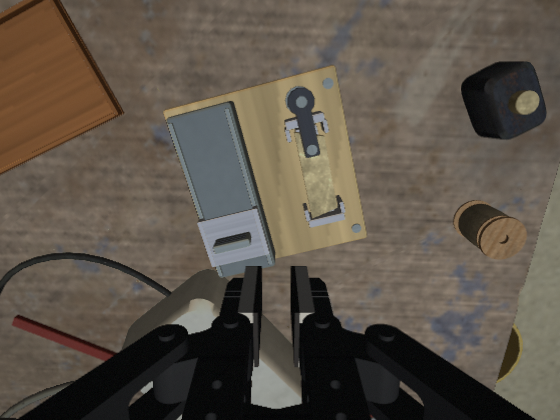

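```bash
python3 - <<'E'
from h import *
z=np.load("c.npz");f=dict(color=z["c"]);crop(f,(155,55,375,285),2.6*1,"c_crop.png")
E
```

```text
(no output)
```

View pics/c_crop.png

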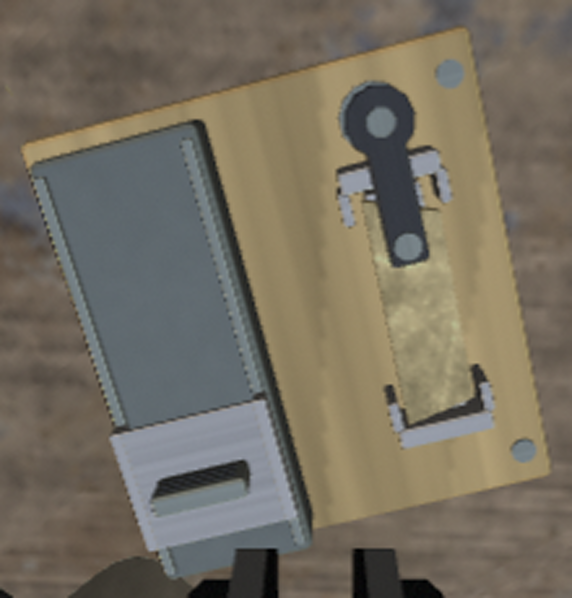

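```bash
cat > fitjig.py <<'E'
from h import *
from scipy.optimize import least_squares
def fit(f,T,obj,uv,x0):
    obj=np.array(obj,float)
    def w(p): return np.c_[obj[:,:2]@np.array([[np.cos(p[2]),np.sin(p[2])],[-np.sin(p[2]),np.cos(p[2])]])+p[:2],obj[:,2]]
    r=least_squares(lambda p:(proj(f,w(p),T)-uv).ravel(),x0,loss="soft_l1")
    return r.x,(proj(f,w(r.x),T)-uv).round(1)
E
python3 - <<'E'
from fitjig import *
z=np.load("c.npz");f=dict(camera_matrix=z["K"],distortion=z["d"]);T=z["T"]
cp=np.array([(23,147),(467,27),(549,474),(33,165),(200,122),(111,433),(268,396),(300,515),(150,552),(381,122)])/2.6+[155,55]-.3
o=[(-85,90,25),(85,90,25),(85,-90,25),(-75,82.5,57),(-15,82.5,57),(-74,-16,70),(-16,-16,70),(-16,-64,70),(-74,-64,70),(45,67,66)]
p,r=fit(f,T,o,cp,[533,102,.23]);print(p,r.tolist())
c,s=np.cos(p[2]),np.sin(p[2])
for n,q in dict(btn=(-45,-40),bar=(45,0),prepush=(-45,-70),end=(-45,15)).items(): print(n,p[0]+c*q[0]-s*q[1],p[1]+s*q[0]+c*q[1])
print(np.degrees(p[2]))
print(toplane(f,[(200/2.6+155,480/2.6+55)],T,[89]))
# tray: wrist corner and can
for n,uv in dict(scene=[[206,168],[221,186],[266,169],[235,151.5]],side=[[206,307],[269,316],[278,281],[219,275]]).items():
    g,s_,Tg=grab(n); print(n,toplane(g,uv,Tg,16).round(0).tolist())
    ob=[(-80,60,16),(-80,-60,16),(80,-60,16),(80,60,16)] if n=="scene" else [(80,60,16),(-80,60,16),(-80,-60,16),(80,-60,16)]
    print(fit(g,Tg,ob,np.array(uv),[520,400,.2]))
E
```

```text
[5.34650437e+02 1.02729621e+02 2.44323490e-01] [[-1.6, -1.9], [2.0, -1.6], [2.3, 1.4], [-2.4, -0.9], [-1.2, -1.4], [-0.1, 2.6], [-0.2, 2.6], [0.3, 2.9], [0.1, 1.8], [1.1, -0.2]]
btn 500.6628821250014 53.032074674807674
bar 578.3139911747277 113.61511903003563
prepush 507.91988098061415 23.923038833515463
end 487.3583842230446 106.3986403838434
13.998704820093419
[[500.77470751  61.48729412  89.        ]]
scene [[439.0, 430.0, 16.0], [452.0, 325.0, 16.0], [610.0, 347.0, 16.0], [555.0, 476.0, 16.0]]
(array([5.18365895e+02, 3.92515006e+02, 1.94488575e-01]), array([[-3.8, -0.2],
       [ 0.7,  1.4],
       [-0.7, -0.2],
       [ 9.7, -0.7]]))
side [[581.0, 482.0, 16.0], [431.0, 459.0, 16.0], [453.0, 340.0, 16.0], [607.0, 369.0, 16.0]]
(array([5.19001614e+02, 4.12544842e+02, 1.73573627e-01]), array([[-3. ,  0.3],
       [ 0.5, -0.3],
       [ 0.8,  0.2],
       [-0.1, -0.5]]))
```

```bash
python3 - <<'E'
from fitjig import *
z=np.load("c.npz");f=dict(camera_matrix=z["K"],distortion=z["d"]);T=z["T"]
cp=np.array([(23,147),(467,27),(549,474),(33,165),(200,122),(111,433),(268,396),(300,515),(150,552),(381,122)])/2.6+[155,55]-.3
o=np.array([(-85,90,25),(85,90,25),(85,-90,25),(-75,82.5,57),(-15,82.5,57),(-74,-16,70),(-16,-16,70),(-16,-64,70),(-74,-64,70),(45,67,66)],float)
def w(p): return (R.from_rotvec([p[4],p[5],0])*R.from_rotvec([0,0,p[2]])).apply(o)+[p[0],p[1],p[3]]
for fr in ([1,1,1,1,0,0],[1,1,1,1,1,1]):
    fr=np.array(fr)
    r=least_squares(lambda p:(proj(f,w(p*fr),T)-cp).ravel(),[533,102,.23,0,0,0]);print((r.x*fr).round(3),(proj(f,w(r.x*fr),T)-cp).round(1).tolist())
g,s,Tg=grab("scene")
cs=np.array([(170,398),(604,440),(190,352),(275,312),(375,545),(453,487),(455,0)])[:6]/5+[200,140]-.4
o=np.array([(-85,90,25),(85,-90,25),(-75,82.5,57),(-15,82.5,57),(-75,-82.5,57),(-15,-82.5,57)],float)
print(fit(g,Tg,o,cs,[533,102,.23]))
g,s,Tg=grab("side")
cs=np.array([(197,248),(427,260),(334,214),(411,215)])/4+[200,180]-.4
o=np.array([(85,90,25),(-85,90,25),(-15,82.5,57),(-75,82.5,57)],float)
print(fit(g,Tg,o,cs,[533,102,.23]))
E
```

```text
[ 5.34063e+02  1.01649e+02  2.44000e-01 -7.79100e+00  0.00000e+00
  0.00000e+00] [[0.3, -1.2], [0.0, 0.2], [-0.0, -0.4], [-0.5, -0.4], [-0.8, -0.4], [1.0, 0.7], [-0.4, 1.1], [-0.2, 0.5], [0.8, -0.9], [-0.2, 0.7]]
[ 5.33825e+02  1.00783e+02  2.45000e-01 -7.75900e+00 -2.00000e-02
  5.00000e-03] [[0.4, -0.8], [-0.6, 0.7], [0.1, 0.1], [-0.3, -0.7], [-0.6, -0.8], [1.0, 0.6], [-0.3, 0.7], [-0.0, 0.6], [0.7, -0.5], [-0.2, 0.1]]
(array([5.32918580e+02, 9.34526001e+01, 2.28815804e-01]), array([[-0.5,  0.2],
       [ 1.1,  1.9],
       [-0.5,  0.8],
       [ 0.2,  0.2],
       [-1.3, -3.5],
       [ 1.3, -1.8]]))
(array([5.30851087e+02, 1.07955437e+02, 2.51306798e-01]), array([[-0.5, -0. ],
       [ 0.2, -0.1],
       [-0.5, -0.4],
       [ 1.1,  0.3]]))
```

```bash
python3 - <<'E'
from fitjig import *
z=np.load("c.npz");f=dict(camera_matrix=z["K"],distortion=z["d"]);T=z["T"]
for h in (0,60,90): print(h,toplane(f,[(205,272),(160,305)],T,h).round(0).tolist())
g,s,Tg=grab("scene")
for h in (0,60,90): print(h,toplane(g,[(263,253),(349,284)],Tg,h).round(0).tolist())
g,s,Tg=grab("side")
for h in (0,60,90): print(h,toplane(g,[(346,192),(319,173),(319,214)],Tg,h).round(0).tolist())
s=observe();print(s["width"],s["clock"])
M=R.from_rotvec(s["eef_rot"]).as_matrix()
print(M.T@(np.array([507.1,22.5,150])-s["eef_pos"]))
E
```

```text
0 [[456.0, -18.0, 0.0], [398.0, -63.0, 0.0]]
60 [[469.0, 14.0, 60.0], [420.0, -24.0, 60.0]]
90 [[475.0, 30.0, 90.0], [431.0, -5.0, 90.0]]
0 [[464.0, 31.0, 0.0], [620.0, -157.0, -0.0]]
60 [[443.0, -21.0, 60.0], [589.0, -199.0, 60.0]]
90 [[432.0, -48.0, 90.0], [574.0, -219.0, 90.0]]
0 [[393.0, -232.0, 0.0], [532.0, -363.0, 0.0], [446.0, -44.0, 0.0]]
60 [[374.0, -118.0, 60.0], [501.0, -237.0, 60.0], [423.0, 53.0, 60.0]]
90 [[364.0, -61.0, 90.0], [485.0, -174.0, 90.0], [411.0, 102.0, 90.0]]
-0.619813799082585 3.05
[101.28431226 -32.87616572  87.39282173]
```

{"api": "step_arm", "payload": {
  "rows": [
    [0.02,-0.012,0.03,-5,0,0],
    [0.04,-0.025,0.06,-10,0,0],
    [0.07,-0.033,0.087,-14,0,0],
    [0.1,-0.033,0.087,-14,0,0],
    [0.1,-0.033,0.087,-14,0,0],
    [0.1,-0.033,0.087,-14,0,0]
  ]
}}

```text
clock: 3.55
eef_pos: [506.2, 22.9, 150.9]
eef_rot: [1.027, 1.316, -1.029]
contact_force: [0.1, -0.5, 0.7]
width: -0.0
```

```bash
python3 - <<'E'
from h import *
f,s,T=grab("wrist"); cv2.imwrite("pics/d_w.png",f["color"]); print(s["eef_pos"],s["eef_rot"],s["width"])
np.savez("d.npz",T=T,K=f["camera_matrix"],d=f["distortion"],c=f["color"])
M=R.from_rotvec(s["eef_rot"]).as_matrix();print(M.round(3))
E
```

```text
[506.22315164  22.92055004 150.88050453] [ 1.02736906  1.31628194 -1.02948971] -0.02998856010436646
[[-0.002  0.971  0.241]
 [ 0.     0.241 -0.971]
 [-1.    -0.002 -0.001]]
```

View pics/d_w.png

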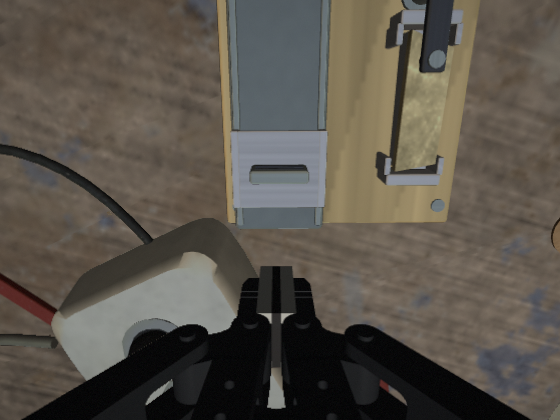

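```bash
python3 - <<'E'
from fitjig import *
z=np.load("d.npz");f=dict(camera_matrix=z["K"],distortion=z["d"]);T=z["T"]
cp=np.array([(232,131),(327,131),(326,207),(234,208),(447,222),(231,222),(322,228),(237,227)],float)
o=np.array([(-74,-16,70),(-16,-16,70),(-16,-64,70),(-74,-64,70),(85,-90,25),(-85,-90,25),(-15,-82.5,57),(-75,-82.5,57)],float)
print(fit(f,T,o,cp,[533,102,.23]))
def w(p): return R.from_rotvec([0,0,p[2]]).apply(o)+[p[0],p[1],p[3]]
r=least_squares(lambda p:(proj(f,w(p),T)-cp).ravel(),[533,102,.23,0]);p=r.x;print(p,(proj(f,w(p),T)-cp).round(1).tolist())
print(proj(f,T[:3,3]*0+observe()["eef_pos"],T))
s=observe();M=R.from_rotvec(s["eef_rot"]).as_matrix()
q=R.from_rotvec([0,0,p[2]]).apply([(-45,-40,0),(45,0,0)])+[p[0],p[1],0]
print(q,[M.T@(a-s["eef_pos"]) for a in q])
E
```

```text
(array([5.34523733e+02, 1.04306184e+02, 2.44632608e-01]), array([[-0.9, -0.2],
       [ 2.1, -0.2],
       [-0.3,  0.9],
       [ 0.1, -0.1],
       [ 1.7, -0. ],
       [-3.6, -0.1],
       [ 1.6, -0.2],
       [-1.3,  0.8]]))
[ 5.34690096e+02  1.03504209e+02  2.47747096e-01 -3.58154993e+00] [[-0.1, 0.9], [1.3, 0.6], [-0.8, 0.5], [1.0, -0.3], [-0.2, -1.0], [-2.6, -0.4], [1.3, -0.9], [-0.4, 0.3]]
[[278.77071018 285.16397714]]
[[500.87288469  53.69059397   0.        ]
 [578.31612659 114.53912957   0.        ]] [array([152.49789985,   1.04907594, -31.02081652]), array([152.5480689 ,  90.89755395, -71.35998461])]
```

{"api": "step_arm", "payload": {
  "rows": [
    [0.03,0.001,0,0,0,0],
    [0.06,0.001,0,0,0,0],
    [0.075,0.001,0,0,0,0],
    [0.075,0.001,-0.01,0,0,0],
    [0.075,0.001,-0.016,0,0,0],
    [0.075,0.001,-0.022,0,0,0]
  ]
}}

```text
clock: 4.1
eef_pos: [503.8, 45.8, 78.8]
eef_rot: [1.028, 1.313, -1.025]
contact_force: [0.5, -3.4, -0.2]
width: -0.0
```

```bash
python3 - <<'E'
from h import *
f,s,T=grab("wrist"); cv2.imwrite("pics/e_w.png",f["color"]); print(s["eef_pos"],s["eef_rot"],s["contact_force"])
E
```

```text
[503.76891886  45.75594076  78.7635563 ] [ 1.02768941  1.31267781 -1.02510838] [ 0.49964522 -3.44187026 -0.19127259]
```

View pics/e_w.png

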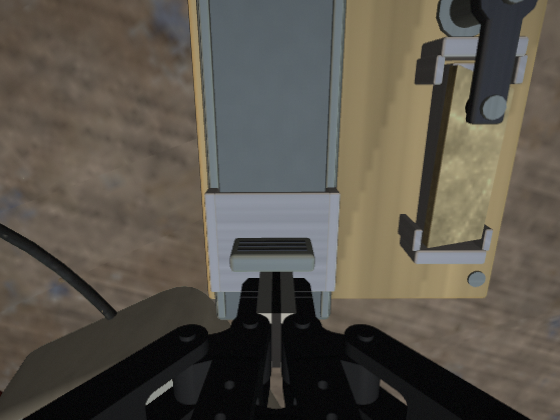

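{"api": "step_arm", "payload": {
  "rows": [
    [0,0,-0.01,0,0,0],
    [0,0,-0.02,0,0,0],
    [0,0,-0.03,0,0,0],
    [0,0,-0.04,0,0,0],
    [0,0,-0.05,0,0,0],
    [0,0,-0.058,0,0,0],
    [0,0,-0.064,0,0,0]
  ]
}}

```text
clock: 4.73
eef_pos: [486.9, 107.5, 76.3]
eef_rot: [1.026, 1.315, -1.027]
contact_force: [6.2, -25.9, 4.6]
width: 0.0
```

{"api": "step_arm", "payload": {
  "rows": [
    [0,0,-0.003,0,0,0],
    [0,0,-0.005,0,0,0],
    [0,0,-0.006,0,0,0]
  ]
}}

```text
clock: 4.98
eef_pos: [486.9, 107.7, 76.5]
eef_rot: [1.022, 1.303, -1.035]
contact_force: [9.2, -38.7, 4.1]
width: 0.2
```

```bash
python3 - <<'E'
from h import *
f,s,T=grab("wrist"); cv2.imwrite("pics/f_w.png",f["color"]); print(s["eef_pos"],s["eef_rot"],s["contact_force"])
E
```

```text
[486.86302897 107.74075989  76.48534502] [ 1.02184055  1.30332451 -1.03485195] [  9.18953427 -38.73666694   4.07697696]
```

View pics/f_w.png

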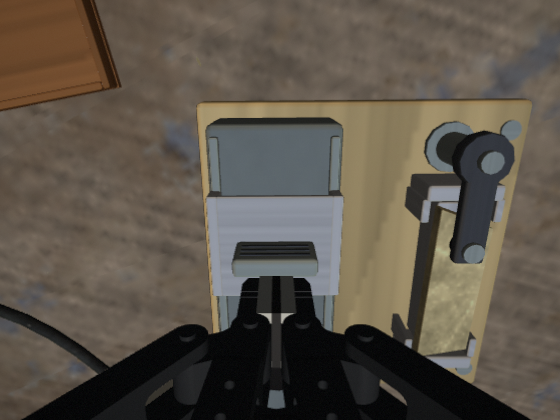

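{"api": "step_arm", "payload": {
  "rows": [
    [0,0,0.015,0,0,0],
    [-0.015,0,0.035,0,0,0],
    [-0.02,0,0.06,0,0,0],
    [-0.02,0,0.06,0,0,0],
    [-0.02,0,0.06,0,0,0]
  ]
}}

```text
clock: 5.45
eef_pos: [500.2, 54.0, 96.1]
eef_rot: [1.029, 1.315, -1.029]
contact_force: [0.1, 0.5, 0.9]
width: 0.2
```

```bash
python3 - <<'E'
from fitjig import *
f,s,T=grab("wrist"); cv2.imwrite("pics/g_w.png",f["color"]); print(s["eef_pos"],s["eef_rot"],s["contact_force"])
M=R.from_rotvec(s["eef_rot"]).as_matrix();print(M.round(3))
for p in ([534.7,103.5,.2477],[533.8,101.3,.245]):
    q=R.from_rotvec([0,0,p[2]]).apply([(-45,-40,66),(45,0,49)])+[p[0],p[1],0]
    print([M.T@(a-s["eef_pos"]) for a in q],proj(f,q,T))
print(proj(f,s["eef_pos"],T))
g,s,T=grab("scene"); crop(g,(200,140,340,260),5,"g_s.png")
E
```

```text
[500.15835844  54.03010431  96.12390943] [ 1.0289369   1.31515881 -1.02854553] [0.05558438 0.51325018 0.85240337]
[[-0.001  0.971  0.24 ]
 [ 0.001  0.24  -0.971]
 [-1.    -0.    -0.001]]
[array([30.12325653,  0.62940123,  0.53070267]), array([ 47.12513464,  90.43226059, -39.90916124])] [[277.41641129 254.7186592 ]
 [450.72511271 169.8297759 ]]
[array([30.12229356, -0.8812879 ,  2.32890542]), array([ 47.12393094,  89.03046985, -37.86835997])] [[274.46025027 257.91436155]
 [447.42349914 173.68985055]]
[[276.19433154 283.52562136]]
```

View pics/g_w.png

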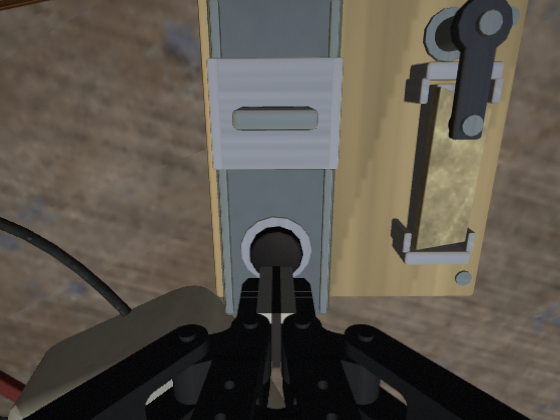

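View pics/g_s.png

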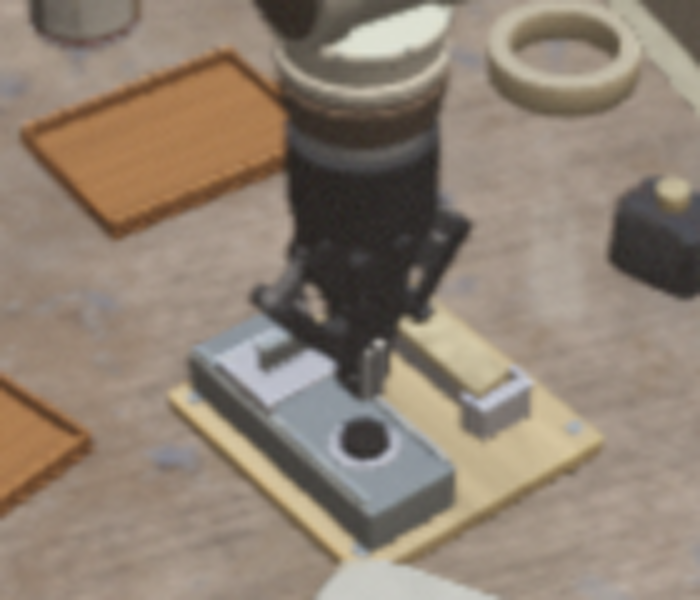

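{"api": "step_arm", "payload": {
  "rows": [
    [0.012,0,-0.002,0,0,0],
    [0.022,0,-0.002,0,0,0],
    [0.027,0,-0.002,0,0,0],
    [0.029,0,-0.002,0,0,0],
    [0.031,0,-0.002,0,0,0],
    [0.032,0,-0.002,0,0,0],
    [0.033,0,-0.002,0,0,0],
    [0.034,0,-0.002,0,0,0]
  ]
}}

```text
clock: 6.22
eef_pos: [499.9, 56.3, 62.6]
eef_rot: [1.028, 1.315, -1.027]
contact_force: [-3.5, 2.2, 4.5]
width: 0.1
```

{"api": "step_arm", "payload": {
  "rows": [
    [0.001,0,0,0,0,0],
    [0.002,0,0,0,0,0],
    [0.003,0,0,0,0,0],
    [0.0035,0,0,0,0,0]
  ]
}}

```text
clock: 6.55
eef_pos: [499.9, 56.3, 59.0]
eef_rot: [1.028, 1.315, -1.027]
contact_force: [-4.6, 2.4, 9.8]
width: 0.2
```

```bash
python3 - <<'E'
from h import *
f,s,T=grab("wrist"); cv2.imwrite("pics/h_w.png",f["color"]); print(s["eef_pos"],s["contact_force"])
E
```

```text
[499.85564756  56.28455276  59.02476447] [-4.56664424  2.36979472  9.82742161]
```

View pics/h_w.png

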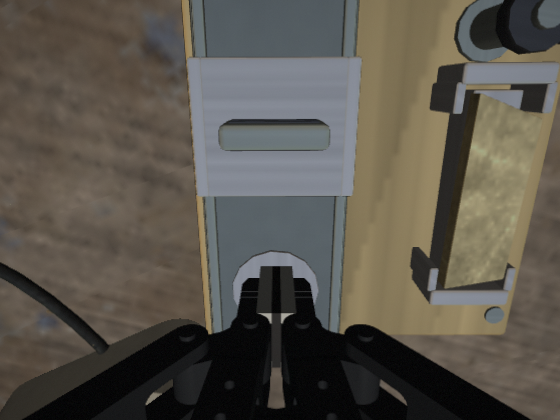

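{"api": "step_arm", "payload": {
  "rows": [
    [0.001,0,0,0,0,0],
    [0.002,0,0,0,0,0],
    [0.002,0,0,0,0,0]
  ]
}}

```text
clock: 6.85
eef_pos: [499.9, 56.3, 59.0]
eef_rot: [1.028, 1.314, -1.026]
contact_force: [-10.5, 0.7, 22.3]
width: 0.2
```

{"api": "step_arm", "payload": {
  "rows": [
    [-0.02,0,0,0,0,0],
    [-0.06,0.01,0,0,0,0],
    [-0.08,0.045,-0.01,0,0,0],
    [-0.08,0.08,-0.02,0,0,0],
    [-0.08,0.09,-0.02,0,0,0],
    [-0.08,0.09,-0.02,0,0,0],
    [-0.08,0.09,-0.02,0,0,0]
  ],
  "grip": 90
}}

```text
clock: 7.43
eef_pos: [582.1, 97.2, 135.7]
eef_rot: [1.026, 1.316, -1.029]
contact_force: [-0.6, -0.2, -0.3]
width: 55.2
```

```bash
python3 - <<'E'
from fitjig import *
f,s,T=grab("wrist"); cv2.imwrite("pics/i_w.png",f["color"]); print(s["eef_pos"],s["eef_rot"],s["contact_force"],s["width"])
np.savez("i.npz",T=T,K=f["camera_matrix"],d=f["distortion"],c=f["color"])
M=R.from_rotvec(s["eef_rot"]).as_matrix();print(M.round(3))
for p in ([534.7,103.5,.2477],[533.8,101.3,.245]):
    q=R.from_rotvec([0,0,p[2]]).apply([(45,0,49)])+[p[0],p[1],0]
    print([M.T@(a-s["eef_pos"]) for a in q],proj(f,q,T))
print([(d["box"],d["confidence"]) for d in look_for(f,"brass_bar")])
E
```

```text
[582.13334896  97.22627853 135.72385711] [ 1.02612668  1.31568572 -1.02864094] [-0.57044435 -0.21993105 -0.27928358] 55.24973659648633
[[-0.001  0.97   0.242]
 [-0.001  0.242 -0.97 ]
 [-1.    -0.002  0.   ]]
[array([ 86.7164105 ,   0.63530439, -17.74535522])] [[277.1939229  190.67131148]]
[array([ 86.71944373,  -0.77009778, -15.70704119])] [[274.99789032 193.73482939]]
[([257.3, 125.3, 300.0, 255.8], 0.85)]
```

View pics/i_w.png

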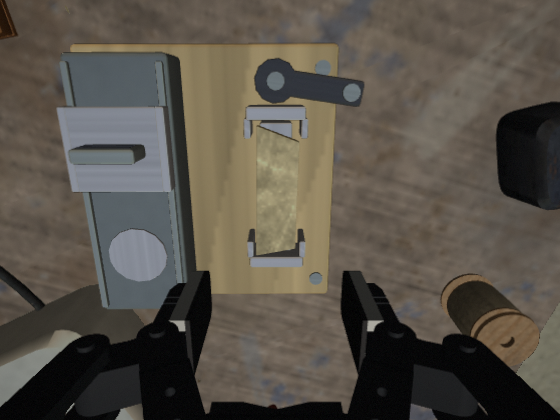

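```bash
python3 - <<'E'
from h import *
z=np.load("i.npz");f=dict(color=z["c"]);crop(f,(50,30,380,310),2.1,"i_crop.png")
g,s,T=grab("scene"); crop(g,(200,140,340,260),5,"i_s.png")
E
```

```text
(no output)
```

View pics/i_crop.png

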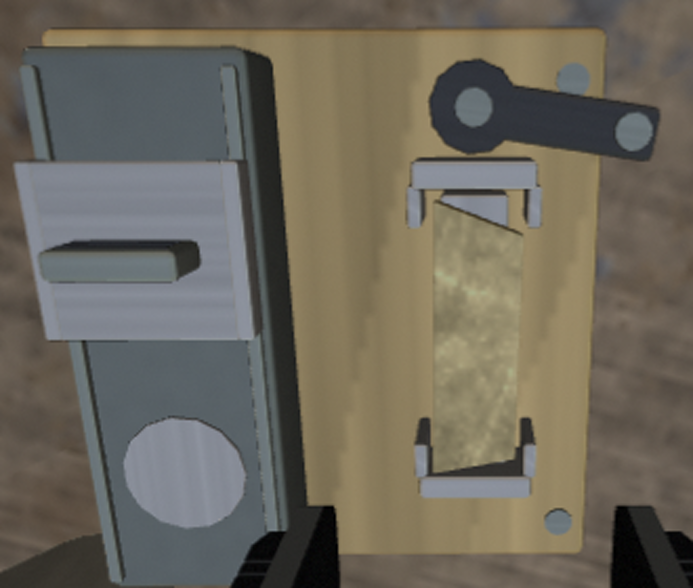

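View pics/i_s.png

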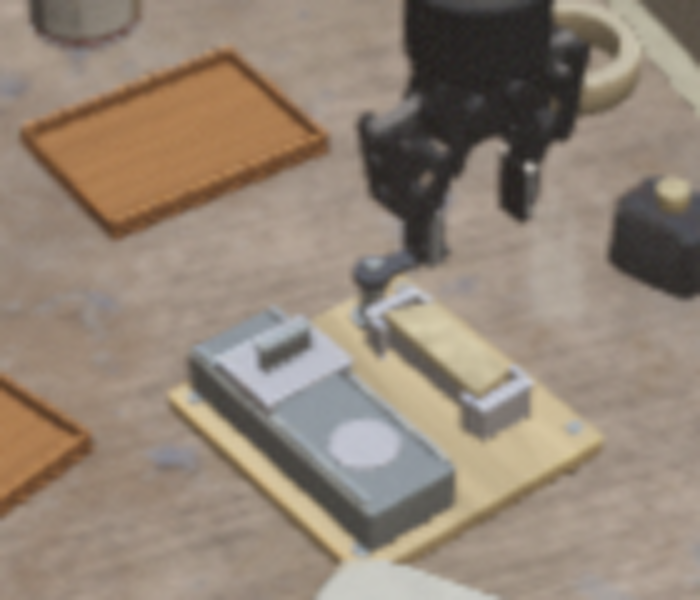

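{"api": "step_arm", "payload": {
  "rows": [
    [0.02,0.001,-0.017,0,0,0],
    [0.05,0.001,-0.018,0,0,0],
    [0.075,0.001,-0.018,0,0,0],
    [0.091,0.001,-0.018,0,0,0],
    [0.091,0.001,-0.018,0,0,0],
    [0.091,0.001,-0.018,0,0,0]
  ]
}}

```text
clock: 8.08
eef_pos: [577.9, 114.7, 45.8]
eef_rot: [1.027, 1.315, -1.028]
contact_force: [0.6, 0.5, 0.6]
width: 55.1
```

```bash
python3 - <<'E'
from h import *
f,s,T=grab("wrist"); cv2.imwrite("pics/j_w.png",f["color"]); print(s["eef_pos"],s["contact_force"])
f,s,T=grab("side"); crop(f,(220,140,340,260),5,"j_s.png")
E
```

```text
[577.91236746 114.65213698  45.80917171] [0.57855202 0.46585834 0.57170749]
```

View pics/j_w.png

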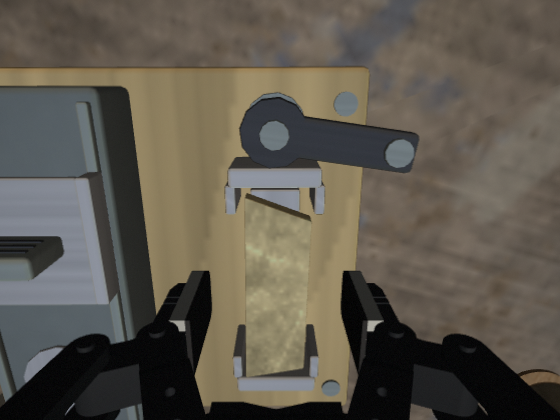

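View pics/j_s.png

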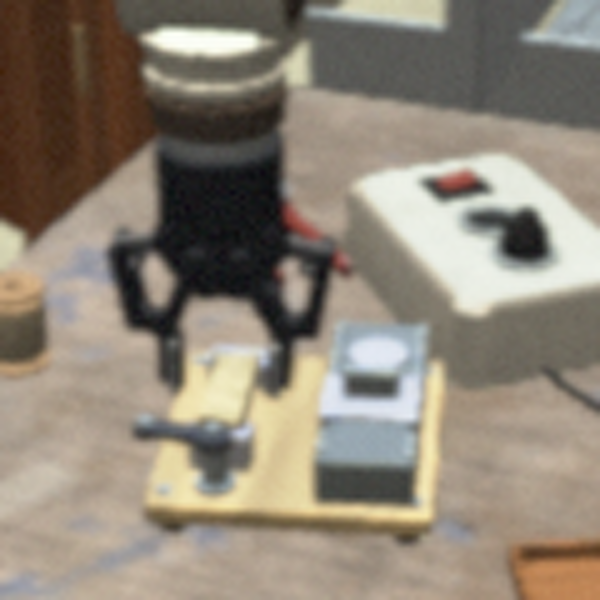

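{"api": "step_arm", "payload": {
  "rows": [
    [0.001,0,0,0,0,0],
    [0.001,0,0,0,0,0],
    [0.001,0,0,0,0,0],
    [0.001,0,0,0,0,0],
    [0.001,0,0,0,0,0],
    [0.001,0,0,0,0,0],
    [0.001,0,0,0,0,0]
  ],
  "grip": 255,
  "squeeze": 40
}}

```text
clock: 8.77
eef_pos: [579.5, 115.2, 46.1]
eef_rot: [1.028, 1.314, -1.026]
contact_force: [-1.8, -0.9, 6.1]
width: 24.2
```

```bash
python3 - <<'E'
from h import *
f,s,T=grab("wrist"); cv2.imwrite("pics/k_w.png",f["color"]); print(s["eef_pos"],s["contact_force"],s["moment"],s["width"])
f,s,T=grab("side"); crop(f,(220,140,340,260),5,"k_s.png")
f,s,T=grab("scene"); crop(f,(200,140,340,260),5,"k_sc.png")
E
```

```text
[579.46870868 115.15877604  46.08909367] [-1.78193694 -0.90438886  6.1023787 ] [-0.12690437  0.20434855 -0.05537056] 24.16304236845824
```

View pics/k_w.png

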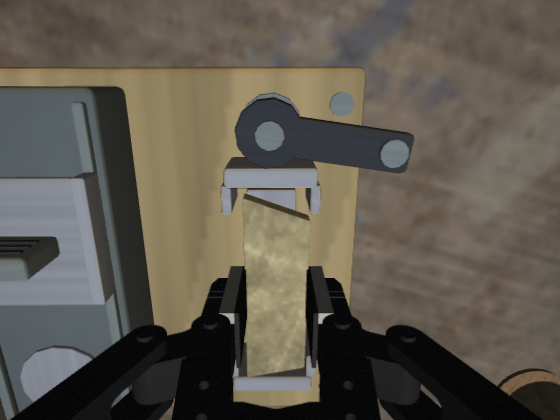

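View pics/k_s.png

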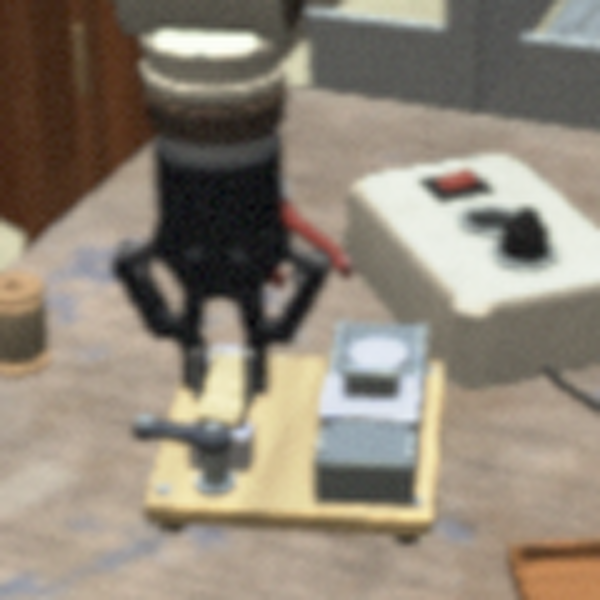

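View pics/k_sc.png

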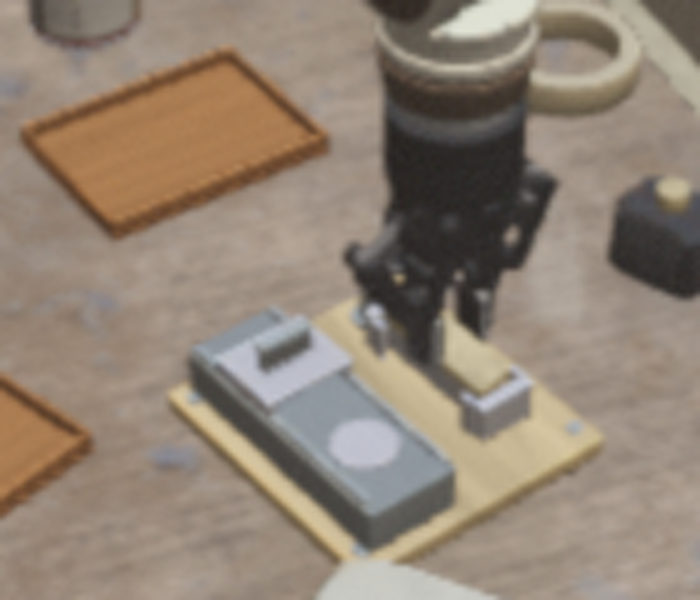

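{"api": "step_arm", "payload": {
  "rows": [
    [0,0,0,0,0,0],
    [0,0,0,0,0,0],
    [0.002,0,0,0,0,0],
    [0.005,0,0,0,0,0],
    [0.005,0,0,0,0,0]
  ],
  "grip": 120
}}

```text
clock: 9.33
eef_pos: [578.4, 115.0, 38.8]
eef_rot: [1.027, 1.316, -1.028]
contact_force: [0.7, 0.1, 0.8]
width: 45.3
```

{"api": "step_arm", "payload": {
  "rows": [
    [0,0,0,0,0,0],
    [0,0,0,0,0,0],
    [0,0,0,0,0,0],
    [0,0,0,0,0,0],
    [0,0,0,0,0,0],
    [0,0,0,0,0,0]
  ],
  "grip": 255,
  "squeeze": 40
}}

```text
clock: 9.83
eef_pos: [578.8, 115.1, 39.7]
eef_rot: [1.027, 1.315, -1.027]
contact_force: [-0.7, -0.3, -0.4]
width: 25.1
```

{"api": "step_arm", "payload": {
  "rows": [
    [-0.005,0,0,0,0,0],
    [-0.012,0,0,0,0,0],
    [-0.02,0,0,0,0,0],
    [-0.03,0,0,0,0,0],
    [-0.03,0,0,0,0,0]
  ]
}}

```text
clock: 10.25
eef_pos: [580.1, 115.3, 72.8]
eef_rot: [1.029, 1.312, -1.025]
contact_force: [0.4, 0.1, -0.5]
width: 25.0
```

```bash
python3 - <<'E'
from h import *
f,s,T=grab("wrist"); cv2.imwrite("pics/l_w.png",f["color"]); print(s["eef_pos"],s["contact_force"],s["moment"],s["width"])
f,s,T=grab("side"); crop(f,(220,140,340,260),5,"l_s.png")
E
```

```text
[580.06343659 115.34721172  72.82759121] [ 0.44096181  0.13594051 -0.52644866] [-0.08433631 -0.04441554  0.04520714] 25.024892014470076
```

View pics/l_w.png

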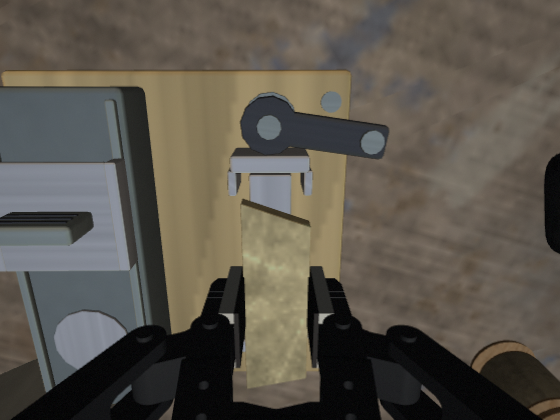

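View pics/l_s.png

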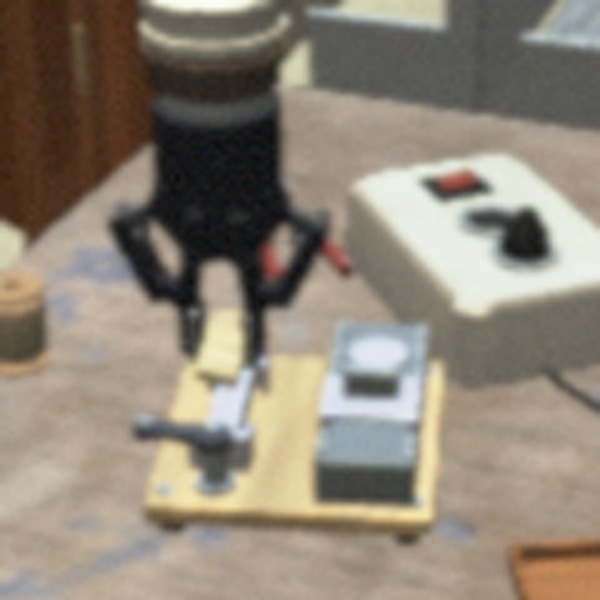

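{"api": "step_arm", "payload": {
  "rows": [
    [-0.03,0,-0.005,0,0,0],
    [-0.06,0.002,-0.03,0,0,0],
    [-0.07,0.004,-0.06,0,0,0],
    [-0.07,0.006,-0.09,0,0,0],
    [-0.07,0.008,-0.12,0,0,0],
    [-0.07,0.008,-0.15,0,0,0],
    [-0.07,0.008,-0.175,0,0,0],
    [-0.07,0.008,-0.19,0,0,0]
  ]
}}

```text
clock: 11.02
eef_pos: [539.7, 303.7, 139.2]
eef_rot: [1.026, 1.316, -1.026]
contact_force: [-0.3, 0.6, -0.2]
width: 24.7
```

{"api": "step_arm", "payload": {
  "rows": [
    [0,0,0,0,0,0],
    [0,0,0,0,0,0]
  ]
}}

```text
clock: 11.18
eef_pos: [540.4, 301.6, 139.3]
eef_rot: [1.026, 1.315, -1.027]
contact_force: [-0.4, 0.2, -0.7]
width: 24.6
```

```bash
python3 - <<'E'
from h import *
f,s,T=grab("wrist"); cv2.imwrite("pics/m_w.png",f["color"]); print(s["eef_pos"],s["eef_rot"],s["width"])
np.savez("m.npz",T=T,K=f["camera_matrix"],d=f["distortion"],c=f["color"])
print([(d["box"],d["confidence"]) for d in look_for(f,"parts_tray")])
f,s,T=grab("scene"); crop(f,(150,100,350,250),4,"m_s.png")
E
```

```text
[540.39955478 301.56057347 139.33453401] [ 1.02564017  1.31544417 -1.02711686] 24.611117162560003
[([170.1, 0.6, 417.7, 147.2], 0.85), ([1.9, 167.3, 62.3, 318.2], 0.78)]
```

View pics/m_w.png

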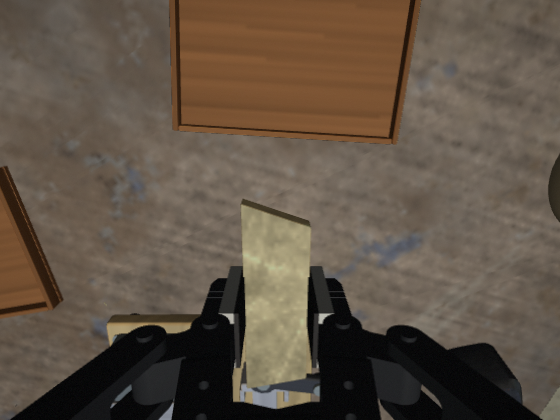

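View pics/m_s.png

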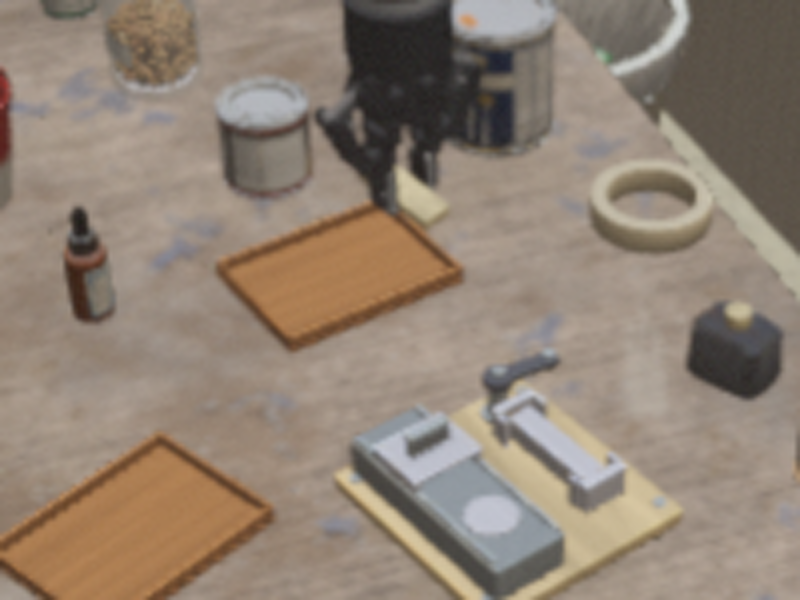

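```bash
python3 - <<'E'
from fitjig import *
z=np.load("m.npz");f=dict(camera_matrix=z["K"],distortion=z["d"],color=z["c"]);T=z["T"]
crop(f,(150,0,440,160),2.7,"m_crop.png")
a=toplane(f,[(174,129),(397,142),(170,0),(418,0)],T,16);print(a.round(1).tolist(),np.linalg.norm(a[1]-a[0]))
p,r=fit(f,T,[(-80,-60,16),(80,-60,16)],np.array([(174,129),(397,142)]),[520,400,.2]);print(p,r.tolist())
s=observe();M=R.from_rotvec(s["eef_rot"]).as_matrix()
print(M.T@(np.array([p[0],p[1],50])-s["eef_pos"]))
# can positions
g,_,Tg=grab("scene"); print(toplane(g,[(217,147),(272,136)],Tg,0))
E
```

```text
[[457.8, 334.9, 16.0], [612.9, 364.6, 16.0], [442.8, 413.7, 16.0], [594.9, 451.8, 16.0]] 157.91768149019313
[5.24140915e+02 4.08603526e+02 1.89182647e-01] [[-1.4, 0.0], [1.5, 0.1]]
[  89.67414618    9.73833876 -109.23181439]
[[515.60443523 547.06988074   0.        ]
 [712.68655373 531.70971895   0.        ]]
```

View pics/m_crop.png

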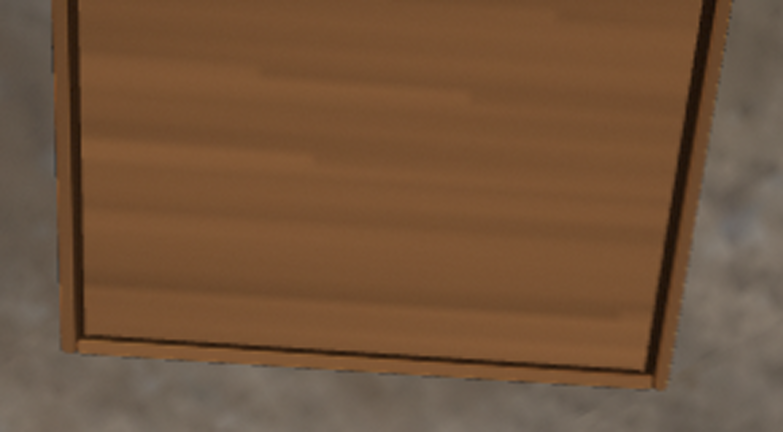

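{"api": "step_arm", "payload": {
  "rows": [
    [0,0.003,-0.03,0,0,0],
    [0.01,0.006,-0.06,1.5,0,0],
    [0.03,0.009,-0.09,3,0,0],
    [0.05,0.009,-0.107,3.2,0,0],
    [0.08,0.009,-0.107,3.2,0,0],
    [0.09,0.009,-0.107,3.2,0,0],
    [0.09,0.009,-0.107,3.2,0,0]
  ]
}}

```text
clock: 11.97
eef_pos: [522.4, 405.4, 46.5]
eef_rot: [1.065, 1.293, -1.075]
contact_force: [-0.6, -0.2, -1.1]
width: 24.9
```

```bash
python3 - <<'E'
from h import *
f,s,T=grab("wrist"); cv2.imwrite("pics/n_w.png",f["color"]); print(s["eef_pos"],s["eef_rot"],s["width"],s["contact_force"])
f,s,T=grab("side"); crop(f,(160,220,320,340),5,"n_s.png")
f,s,T=grab("scene"); crop(f,(180,100,320,205),5,"n_sc.png")
E
```

```text
[522.35252173 405.44806082  46.45653986] [ 1.06526731  1.29325598 -1.07470775] 24.922866025824675 [-0.5890424  -0.22703313 -1.1139181 ]
```

View pics/n_w.png

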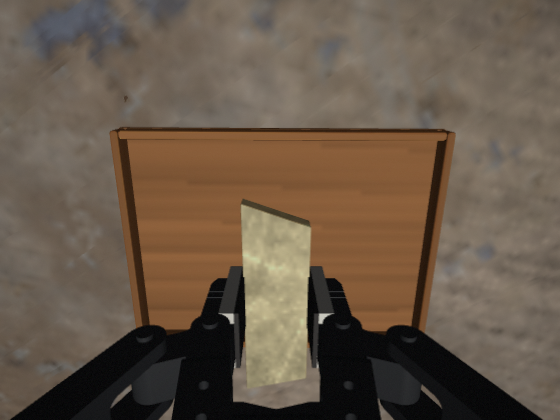

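View pics/n_s.png

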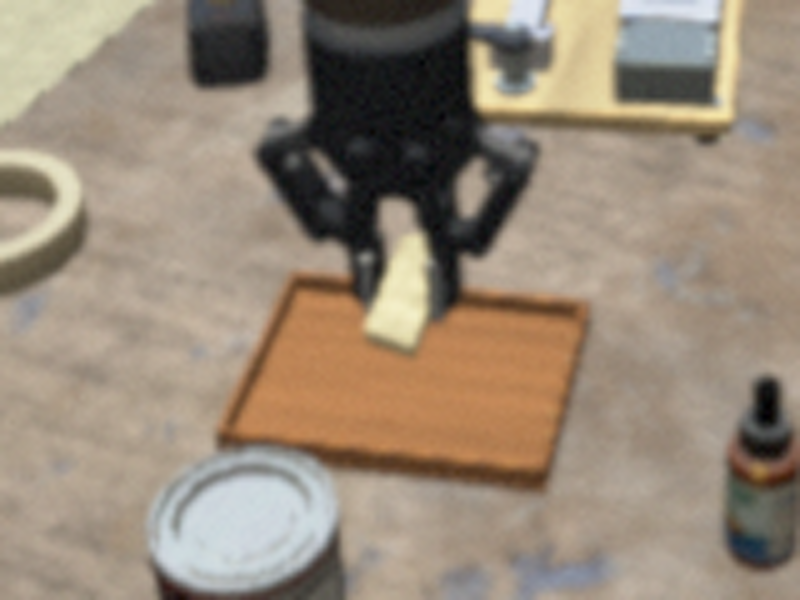

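View pics/n_sc.png

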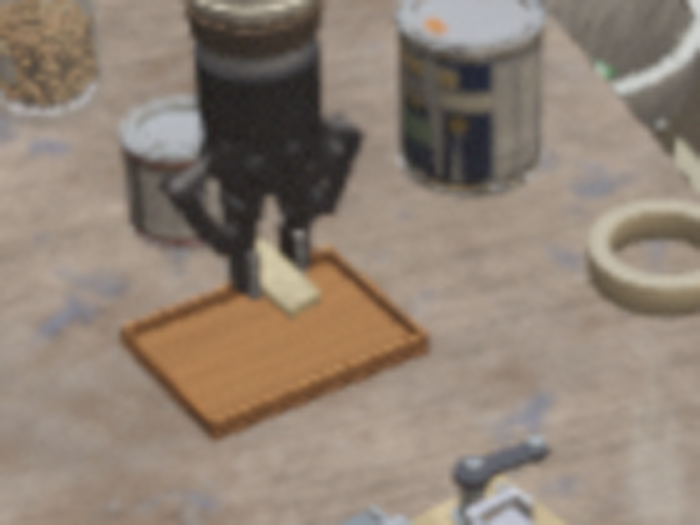

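```bash
python3 - <<'E'
from fitjig import *
f,s,T=grab("wrist")
p,r=fit(f,T,[(-80,60,16),(80,60,16),(80,-60,16),(-80,-60,16)],np.array([(112,131),(453,132),(424,331),(133,328)]),[520,400,.2]);print(p,r.tolist())
M=R.from_rotvec(s["eef_rot"]).as_matrix()
print(s["eef_pos"],M.T@(np.array([p[0],p[1],6])-s["eef_pos"]),M[:,1])
print(toplane(f,[(276,213),(276,383)],T,53-39.7+46.5))
E
```

```text
[5.27131196e+02 4.08884200e+02 1.84441891e-01] [[0.7, -1.7], [-0.7, -1.6], [-3.8, 12.2], [8.0, 14.5]]
[524.54970181 406.92046914  51.76427854] [45.77071515  2.81955179 -1.40758723] [0.98253372 0.18607594 0.00179738]
[[517.95141863 441.29009791  59.8       ]
 [533.08402868 361.73919679  59.8       ]]
```

{"api": "step_arm", "payload": {
  "rows": [
    [0.015,0.002,-0.005,0,0,0],
    [0.03,0.002,-0.005,0,0,0],
    [0.038,0.002,-0.005,0,0,0],
    [0.042,0.002,-0.005,0,0,0],
    [0.044,0.002,-0.005,0,0,0],
    [0.045,0.002,-0.005,0,0,0],
    [0.045,0.002,-0.005,0,0,0]
  ]
}}

```text
clock: 12.75
eef_pos: [524.7, 412.8, 5.2]
eef_rot: [1.07, 1.292, -1.069]
contact_force: [-0.0, -0.2, -0.3]
width: 25.0
```

{"api": "step_arm", "payload": {
  "rows": [
    [0.0005,0,0,0,0,0],
    [0.0005,0,0,0,0,0],
    [0,0,0,0,0,0],
    [0,0,0,0,0,0]
  ],
  "grip": 125
}}

```text
clock: 13.08
eef_pos: [524.7, 412.9, 5.3]
eef_rot: [1.07, 1.292, -1.069]
contact_force: [0.2, -0.9, -0.3]
width: 43.9
```

```bash
python3 - <<'E'
from h import *
f,s,T=grab("wrist"); cv2.imwrite("pics/o_w.png",f["color"]); print(s["eef_pos"],s["width"],s["contact_force"])
E
```

```text
[524.71724279 412.85773289   5.33175185] 43.85358425395709 [ 0.18643527 -0.91363018 -0.2867057 ]
```

View pics/o_w.png

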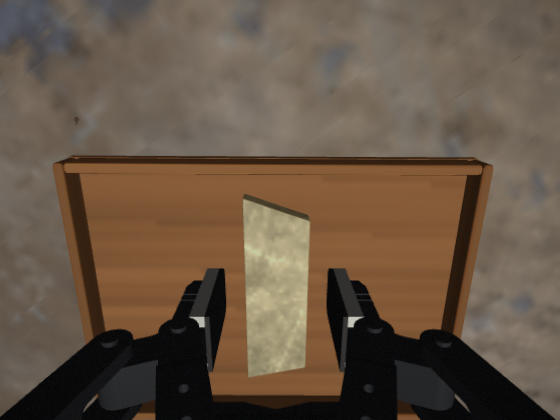

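Released and lying between the fingers. I'll lift straight up and check it.

{"api": "step_arm", "payload": {
  "rows": [
    [-0.02,0,0,0,0,0],
    [-0.05,0,0,0,0,0],
    [-0.09,0,0,0,0,0],
    [-0.13,0,0.01,0,0,0],
    [-0.16,0,0.03,0,0,0],
    [-0.16,0,0.05,0,0,0],
    [-0.16,0,0.06,0,0,0],
    [-0.16,0,0.06,0,0,0]
  ]
}}

```text
clock: 13.8
eef_pos: [536.2, 352.1, 164.8]
eef_rot: [1.071, 1.291, -1.071]
contact_force: [-0.2, -1.0, -0.1]
width: 43.7
```

```bash
python3 - <<'E'
from h import *
f,s,T=grab("wrist"); cv2.imwrite("pics/p_w.png",f["color"]); print(s["eef_pos"],s["width"],s["contact_force"],s["clock"])
f,s,T=grab("side"); crop(f,(160,180,320,330),4,"p_s.png")
f,s,T=grab("scene"); crop(f,(150,100,350,250),4,"p_sc.png")
E
```

```text
[536.20221471 352.12865167 164.77507863] 43.69072627313663 [-0.215765   -0.96125571 -0.1351848 ] 13.8
```

View pics/p_w.png

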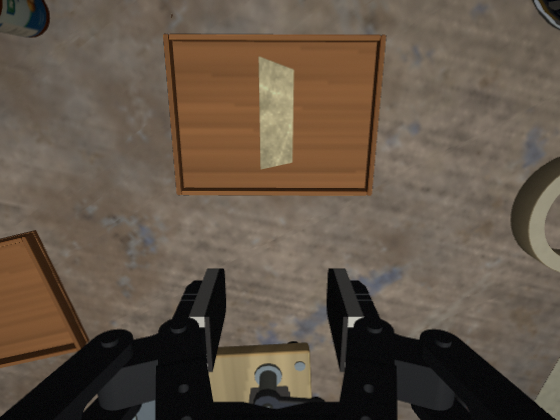

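View pics/p_s.png

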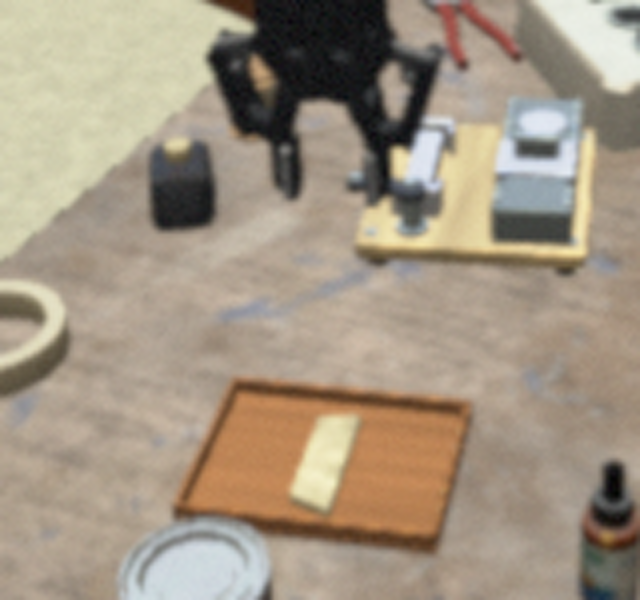

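View pics/p_sc.png

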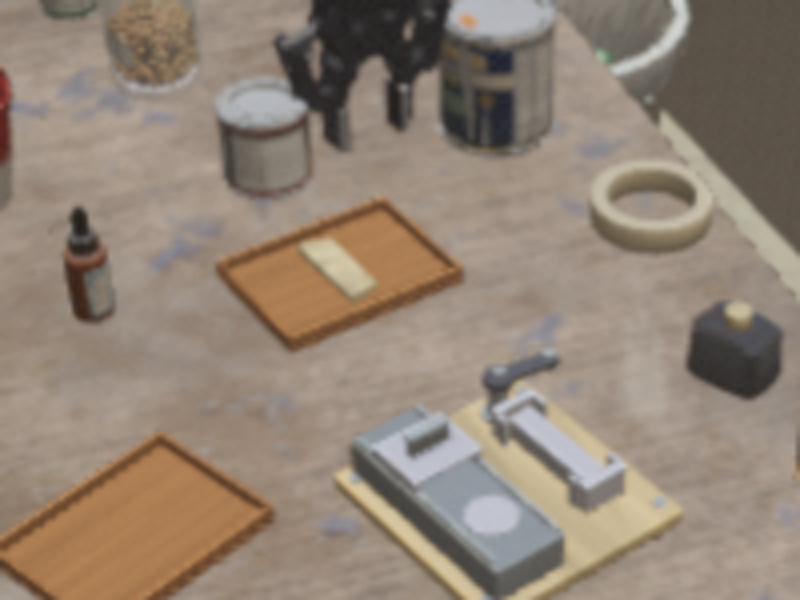

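Bar flat and central in the far tray, at (277,113) in the wrist view and (337,267) in the scene crop. The guard is open, the button is down, the hold-down is swung clear, and the gripper touches nothing. I'm handing the job in.

```bash
python3 -c "
from cell import *
print(sign_off())"
```

```text
the job is handed in; nothing more can be done
None
```

The brass bar is lying flat near the middle of the wooden tray, and the job was handed in at about 14 s on the robot's clock.

- **Guard:** I pushed it by its thumb tab until it met its end stop. The contact force peaked at about 39 N on the fingertips there, close to the 40 N limit set for the arm and gripper body. I backed off straight after, and the guard has stayed open.
- **Button:** I pressed it down to its stop; the tool stopped going down at 59 mm with 22 N. The pictures show the button sunk in and the hold-down arm pointing along the jig's +x, clear of the bar.
- **Bar:** My first grip was right at the fingertips, so I opened and regripped about 5 mm lower before lifting. I released the bar a few millimetres above the tray floor.
- **Tray:** I used the tray farther from the base, about 650 mm away compared with about 330 mm for the other.

The last wrist, side and scene pictures show the bar flat inside the tray and the jig as I left it. The weight, the bottle and the other things I could see were unmoved, and the gripper was clear of everything.

Some measurements did not agree:
- **Camera positions:** the cameras differed by up to about 20 mm on the tray and 15 mm on the jig, so I relied on close-up wrist views.
- **Finger opening:** it read about 25 mm on the 28 mm bar, but the grip held.

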